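# Index the roller-bracket vise to 45 degrees

## Task

The small vise holding the film-roller bracket stands on a click-stop base: swing its black-knobbed clamp lever fully open, then swing the vise counter-clockwise (seen from above), click by click, until it has settled in the 45-degree notch, three clicks past the straight-ahead mark. Swing the clamp lever back until it is fully tight, and do not disturb the bottle or anything else lying about on the desk.

Things in the scene. Friction and masses are not known exactly. Their poses are not given: they have to be found in the camera images.
- vise_base: Fixed round base of a small vise on an 18 mm plywood board (x -98 to 162, y +-105 mm). Origin on the vertical swivel axis at desk level, z up; the vise's nose points along -x when straight ahead. Flange radius 68 mm, top 30 mm, with marks every 15 degrees on a bright ring (long ones every 45); the straight-ahead mark, at +x, lies between two dots. Yaw up to 17 degrees.
- swivel (a joint): Vise angle, rad: 0 straight ahead, + counter-clockwise from above, range +-1.66; 45 degrees = 0.785. Clamp open: it rests in notches every 0.2618 rad and springs into the nearest when let go; leaving one takes 0.9 N m (10 N at nose_left), just past half way it snaps on. Clamp tight: holds about 2.5 N m. Starts clamped in a notch from -60 to +15 degrees.
- nose_left (a point): Middle of the flat flank to push for counter-clockwise: 90 mm from the swivel axis, 22 mm beside the centre line, 78 mm high. Axes turn with the vise: -x along the nose, y out of this flank. The nose is a 44 mm wide bar, 62 to 94 mm high, flank free from 60 to 106 mm from the axis; the screw end and hanging handle (39 to 102 mm high) lie 108 to 126 mm from the axis.
- pointer (a point): Tip of the steel pointer at the vise's rear, 60 mm from the axis, 34 mm high, showing the angle on the marks. Axes as the vise. Other heights: jaws 62 mm wide, within 58 mm of the axis, top 124 mm; held roller bracket to 153 mm, within 40 mm of the axis; rear end 48 mm from the axis, top 105 mm.
- clamp (a joint): Clamp lever angle, rad: 0 fully tight against its stop (starts at 0 to 0.12), 1.1 fully open against the other stop; opens counter-clockwise from above. It stays where it is left and needs about 5 to 10 N at the knob. The vise clicks freely only above about 0.8.
- clamp_knob (a point): Middle of the upright round black knob at the lever's end: 19 mm diameter, from 46 to 85 mm above the desk, this point at 68 mm. It moves on a circle of 65 mm radius about clamp_bolt. Axes turn with the lever.
- clamp_bolt (a point): Top of the clamp lever's bolt, its vertical axis: 57 mm high, 88 mm from the swivel axis at +x of vise_base. The lever is a 10 mm bar 44 mm above the desk; in vise_base it points 32 degrees from +x towards +y when tight, 95 degrees when open. Axes turn with the lever.
- cleaner_bottle: Clear closed bottle, 56 mm diameter, 150 mm high, beside the board where the vise's nose would hit it beyond about 60 degrees; origin under its centre. Leave alone.
- film_core: Grey plastic film core (ring) 50 mm diameter, 16 mm high, lying on the board; origin under its centre. Leave alone.
- screwdriver: Screwdriver 170 mm long lying on the desk at the board's +y side, 26 mm high, handle to its -x; origin at the underside. Leave alone.
- tape_roll: Yellow roll of tape, 82 mm diameter, 24 mm high; origin under its centre. Leave alone.
- splice_tape: Pale roll of splicing tape, 68 mm diameter, 19 mm high; origin under its centre. Leave alone.
- film_reel: Black reel of film lying flat, 178 mm diameter, 19 mm high; origin under its centre. Leave alone.
- film_can: Flat round metal film can, 192 mm diameter, 31 mm high; origin under its centre. Leave alone.
- loupe: Small black loupe, 46 mm diameter, 42 mm high; origin under its centre. Leave alone.

How it is judged:
By the outcome, as a careful person would: the job done as asked, in the order asked, and still so for the second after the job is handed in, with the robot touching nothing.
It also fails if it takes over 72 s, if anything falls off the work surface, if the arm or the gripper's body presses on something with over 40 N, if the wrist force passes 120 N, or if a joint passes its speed limit or range.

## Robot

A 6-joint arm with a two-finger parallel gripper is mounted at the origin on the work surface. World frame = base frame: x ahead of the robot, y to its left, z up, the work surface at z = 0. Lengths are in m, angles in rad, forces in N, time in s.
With the tool pointing down it reaches from about 0.4 to 0.925 m from the base axis. Payload 3.4 kg.
Tool frame: the origin (TCP) lies at the very end of the fingers, on their centre line; the grasp point (between the pads) lies 19 mm behind it (robot.pinch_z is the distance from the TCP to the grasp point, in m); z points along the fingers, y is the line along which they close (so a half turn about z gives the same grasp; the last joint's range is limited). The gripper opens to 85 mm and grips with 20 to 120 N. Pads are 22 mm wide; open, the fingers measure 114 mm over their backs; the gripper's body (76 mm by 85 mm) begins 54 mm behind the grasp point. The pads swing forward as they close: fully open they stand 13 mm farther back than shut.
Start: joints at [1.073, 0.307, 1.506, -0, 1.328, -0.073], TCP at [0.236, 0.524, 0.231] pointing down, gripper open.
Joint ranges: [-3.12, 3.12], [-1.05, 2.28], [0.14, 2.33], [-1.42, 4.57], [0.1, 2.73], [-2.68, 2.68]. Speed limits (rad/s): [2.57, 2.57, 3.14, 3.14, 3.14, 3.14].

## Interface

Orientations are given as a unit quaternion [w, x, y, z].
In Python, from plant import sensors, eyes, robot gives the robot as it stands. The module is installed in compiled form; this text tells all that it offers.
- The arm moves only by the tool move_arm, never from a script. Its argument "commands" is a list of rows, each a list of 5 numbers: the shift along the tool's x, y, z in cm, then the turn about the tool's z in rad, then the closure, from 0 (fully open) to 1 (shut). A call has 1 to 8 rows; each row is the pose to reach, as a shift and turn from the pose commanded when the call began, along the tool's axes at that moment; what a row does not reach only later rows make up. A row lasts 1/12 s, in which the tool goes at most 41.7 mm and 7.16 degrees, less where a joint would pass 70% of its speed; a pose out of reach is approached as far as the arm can. A call with a gripper value outside its range is refused whole. The fingers move at their own pace and stop on an object; "newtons" is the grip in N (left out, the last holds). Time passes only in rows, so rows that repeat a pose let the fingers close. It gives the time, the measured TCP pose, the force, the opening and the grip force at its end, in the units of the state.
- sensors.state(): the state, without advancing time (a new reading comes with each control period).
- eyes.capture(name): name is "scene" or "top" or "wrist"; returns a dict with "pixels" (420x560x3 uint8, red, green, blue), "z_map" (420x560 float32, m along the optical axis (not along the pixel's ray), 0 where there is no reading), "mtx" (3x3 intrinsics, pixels), "extrinsics" (4x4, takes a point from camera to world coordinates); the wrist camera has in their place "hand_eye" (4x4, takes a point from camera to tool coordinates, whose origin is the TCP and whose axes are the flange's). Camera axes: x right, y down, z forward; pixel columns grow to the right and rows downward; lengths in m; the calibration is good to about 2 mm. The wrist camera is an equidistant fisheye: a pixel r from the principal point sees the ray r / f radians off the axis. A picture is of the moment at which its call begins: read the wrist's pose just before it.
- robot.finish_job(): hands the job in; it is judged then, once.
The state is a dict: "time_s": time; "joint_positions": joint angles; "dq": joint speeds; "joint_torque": joint torques, N m; "tool_pos": TCP position; "ee_rot": TCP orientation; "wrist_force": force on the tool from outside, world axes, zero at the start; "moment": the same for the moment, N m; "gripper_width": finger opening in m; "gripper_force": force on a finger pad.
Only numpy, scipy, OpenCV 4.12 (cv2) and the standard library are available. Lean on these libraries where they do the work, as an engineer would, in place of code of your own. Each camera call takes 0.05 s, during which the arm holds its last target. There are 200 camera calls.

## Working session

There is one attempt and no reset: what is moved stays moved. The work goes in short steps, Python scripts to look and compute and a tool call to move; the robot and the scene stay as the last step left them, time stands still between calls to the robot, and variables do not carry over. Pictures are saved under pics/ and viewed, at most 10 in all, crops included, and the job is handed in when it is done.

Besides the shell and the picture viewer there is one more tool, called in YAML: its name, and indented under it one key for each argument. move_arm: Moves the arm, as the interface text tells. Its arguments: {"type":"object","properties":{"commands":{"type":"array"},"newtons":{"type":"number"}},"required":["commands"]}

```bash
mkdir -p pics; python3 - <<'E'
from plant import sensors, eyes, robot
import numpy as np, cv2
s=sensors.state(); print({k:np.round(v,3) for k,v in s.items()})
for n in("top","scene"):
    c=eyes.capture(n); np.savez(n+".npz",**c); cv2.imwrite(f"pics/{n}0.png",c["pixels"][:,:,::-1]); print(n,np.round(c["mtx"],1).tolist(),np.round(c["extrinsics"],3).tolist())
E
```

```text
{'time_s': np.float64(0.0), 'joint_positions': array([ 1.073,  0.308,  1.508,  0.   ,  1.328, -0.073]), 'dq': array([-0.001, -0.   ,  0.002, -0.001,  0.   , -0.002]), 'joint_torque': array([ 0.0000e+00, -4.5754e+01, -2.5191e+01, -0.0000e+00,  1.4000e-02,
        0.0000e+00]), 'tool_pos': array([0.236, 0.524, 0.23 ]), 'ee_rot': array([-0.   ,  0.21 ,  0.978, -0.001]), 'wrist_force': array([-0.292,  0.081,  1.108]), 'moment': array([ 0.042,  0.018, -0.035]), 'gripper_force': np.float64(0.0), 'gripper_width': np.float64(0.085)}
top [[415.9, 0.0, 268.6], [0.0, 415.9, 205.3], [0.0, 0.0, 1.0]] [[-0.018, -0.998, 0.063, 0.407], [-1.0, 0.017, -0.018, -0.01], [0.016, -0.063, -0.998, 1.487], [0.0, 0.0, 0.0, 1.0]]
scene [[410.8, 0.0, 272.9], [0.0, 410.8, 212.3], [0.0, 0.0, 1.0]] [[-0.676, 0.442, -0.59, 1.138], [0.737, 0.401, -0.544, 0.554], [-0.003, -0.803, -0.597, 0.748], [0.0, 0.0, 0.0, 1.0]]
```

View pics/top0.png

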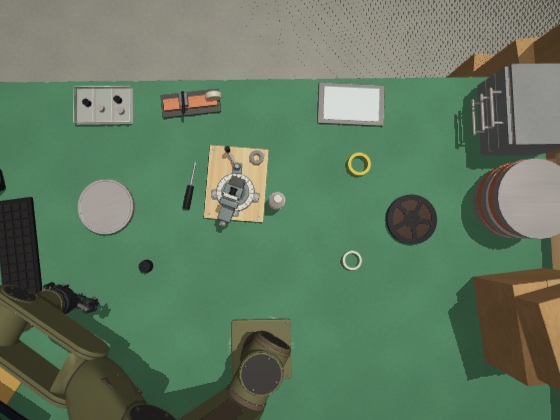

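View pics/scene0.png

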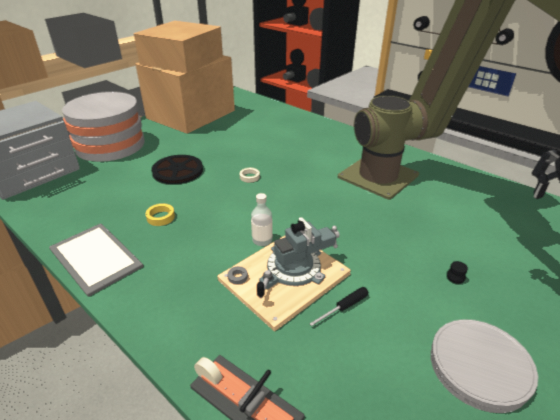

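The top view shows the vise at about (236,192) with its nose toward the robot and the knob at about (228,150). The bottle is at (277,200), the core at (257,157) and the screwdriver at (190,185). Next I measure the board and vise, using an enlarged crop.

```bash
cat > h.py <<'E'
import numpy as np, cv2
def ray(c,uv,z):
    K,E=c["mtx"],c["extrinsics"]; d=E[:3,:3]@np.linalg.inv(K)@np.array([uv[0],uv[1],1.]); o=E[:3,3]
    return o+d*(z-o[2])/d[2]
E
python3 - <<'E'
from h import *
c=dict(np.load("top.npz")); im=c["pixels"]; hsv=cv2.cvtColor(im,cv2.COLOR_RGB2HSV)
m=cv2.inRange(hsv,(8,40,120),(30,255,255)); m[:, :195]=0; m[:,285:]=0; m[:130]=0; m[235:]=0
m=cv2.morphologyEx(m,cv2.MORPH_OPEN,np.ones((3,3)))
p=cv2.findNonZero(m); r=cv2.minAreaRect(p); b=cv2.boxPoints(r); print(r)
W=np.array([ray(c,x,.018) for x in b]); print(W.round(4)); print([np.linalg.norm(W[i]-W[i-1]).round(4) for i in range(4)])
e=[W[i]-W[i-1] for i in range(4)]; L=max(e,key=lambda v:np.linalg.norm(v)); L=L*np.sign(L[0]); yaw=np.arctan2(L[1],L[0]); print("yaw",np.degrees(yaw))
R=np.array([[np.cos(yaw),-np.sin(yaw)],[np.sin(yaw),np.cos(yaw)]]); o=W.mean(0)[:2]-R@[.032,0]; print("origin",o)
def px(P):
    E=c["extrinsics"]; q=c["mtx"]@(E[:3,:3].T@(np.array(P)-E[:3,3])); return q[:2]/q[2]
for n,v in dict(org=(0,0,.03),mark=(.065,0,.03),bolt=(.088,0,.057),knob=(.088+.065*np.cos(.56),.065*np.sin(.56),.085)).items():
    P=np.r_[o+R@v[:2],v[2]]; print(n,P.round(4),px(P).round(1))
x0,y0=195,135
cv2.imwrite("pics/c1.png",cv2.resize(im[y0:y0+95,x0:x0+100,::-1],None,fx=6,fy=6,interpolation=cv2.INTER_CUBIC))
E
```

```text
((235.7850799560547, 183.36550903320312), (59.366703033447266, 72.93287658691406), 4.48460578918457)
[[ 0.4604  0.1946  0.018 ]
 [ 0.7191  0.1721  0.018 ]
 [ 0.6992 -0.0385  0.018 ]
 [ 0.4403 -0.0136  0.018 ]]
[np.float64(0.2092), np.float64(0.2598), np.float64(0.2115), np.float64(0.2602)]
yaw -5.483676866416135
origin [0.54789777 0.08172871]
org [0.5479 0.0817 0.03  ] [234.9 191.8]
mark [0.6126 0.0755 0.03  ] [236.4 173.5]
bolt [0.6355 0.0733 0.057 ] [236.5 165.8]
knob [0.6936 0.1024 0.085 ] [227.2 147.7]
```

View pics/c1.png

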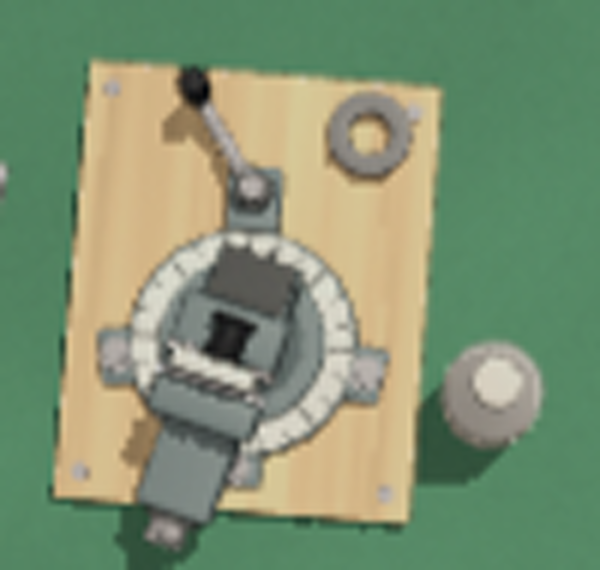

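The crop agrees with the board fit: yaw is about -5.5°, and the knob at crop (195,85) is close to the predicted tight position. The nose's screw end is at (165,530), which suggests a vise angle of about -15°. I'll check both numerically and work out the first move.

```bash
cat >> h.py <<'E'
O=np.array([.5479,.0817]); YAW=np.radians(-5.48)
def rot(a): return np.array([[np.cos(a),-np.sin(a)],[np.sin(a),np.cos(a)]])
def b2w(p): return O+rot(YAW)@np.array(p)
def w2b(p): return rot(YAW).T@(np.array(p)[:2]-O)
def go(s,xyz,ya):
    """shift in tool axes (cm) and turn (rad) to put TCP at xyz with tool y at world angle ya (mod pi)"""
    from scipy.spatial.transform import Rotation as Ro
    w,x,y,z=s["ee_rot"]; R=Ro.from_quat([x,y,z,w]).as_matrix()
    cur=np.arctan2(R[1,1],R[0,1]); t=-(ya-cur)
    return (R.T@(np.array(xyz)-s["tool_pos"])*100).round(2), round(t,3), R.round(3).tolist()
E
python3 - <<'E'
from h import *
from plant import sensors
c=dict(np.load("top.npz")); im=c["pixels"]; x0,y0=195,135
k=im[y0:y0+20,x0+25:x0+45].max(2)<60; ys,xs=np.nonzero(k); u=np.array([xs.mean()+x0+25,ys.mean()+y0]); P=ray(c,u,.078); b=w2b(P)-[.088,0]
print("knob",u,P,"r",np.hypot(*b),"ang-32",np.degrees(np.arctan2(b[1],b[0]))-32)
b=w2b(ray(c,(222.5,223.0),.085)); print("nose end",b,np.hypot(*b),"theta",np.degrees(np.arctan2(-b[1],-b[0])))
for n,uv in (("top",(278,198.5)),("base",(276.8,201))): print("bottle",w2b(ray(c,uv,.15)),w2b(ray(c,uv,.0)))
s=sensors.state()
print(go(s,[.692,.103,.20],np.radians(-63.5)))
E
```

```text
knob [227.13043478 149.2173913 ] [0.68980258 0.10316202 0.078     ] r 0.061975633579472764 ang-32 2.2893697617946955
nose end [-0.11323834  0.02877619] 0.11683745700743665 theta -14.25823005422679
bottle [-0.0215449  -0.14895295] [-0.00916844 -0.15388077]
bottle [-0.02991049 -0.14570698] [-0.01847271 -0.1502706 ]
(array([-58.84, -19.58,   3.08]), np.float64(2.255), [[-0.912, 0.411, -0.001], [0.411, 0.912, -0.002], [0.0, -0.002, -1.0]])
```

move_arm:
  commands:
    - [-3.7,-1.2,0.2,0.12,0]
    - [-7.4,-2.4,0.4,0.24,0]
    - [-11,-3.7,0.6,0.36,0]
    - [-14.7,-4.9,0.8,0.48,0]
    - [-18.4,-6.1,1,0.6,0]
    - [-22,-7.3,1.2,0.72,0]
    - [-25.7,-8.6,1.4,0.84,0]
    - [-29.4,-9.8,1.5,0.95,0]

```text
time_s: 0.77
tool_pos: [0.4647, 0.3121, 0.2157]
ee_rot: [-0.0, 0.636, 0.771, -0.001]
wrist_force: [0.6, 0.5, -0.2]
gripper_width: 0.0852
gripper_force: 0.0
```

```bash
python3 - <<'E'
from h import *
from plant import sensors
s=sensors.state(); print(s["joint_positions"].round(2),s["tool_pos"],s["time_s"]); print(go(s,[.692,.103,.20],np.radians(-63.5)))
E
```

```text
[0.52 0.3  1.56 0.   1.28 0.32] [0.46470934 0.31206745 0.21567094] 0.7667
(array([-24.84,  18.34,   1.55]), np.float64(1.299), [[-0.19, 0.982, -0.001], [0.982, 0.19, -0.001], [-0.0, -0.001, -1.0]])
```

move_arm:
  commands:
    - [-3.1,2.3,0.2,0.12,0]
    - [-6.2,4.6,0.4,0.24,0]
    - [-9.3,6.9,0.6,0.36,0]
    - [-12.4,9.2,0.8,0.48,0]
    - [-15.5,11.4,1,0.6,0]
    - [-18.6,13.7,1.2,0.72,0]
    - [-21.7,16,1.4,0.84,0]
    - [-24.8,18.3,1.5,0.96,0]

```text
time_s: 1.43
tool_pos: [0.6928, 0.1049, 0.2003]
ee_rot: [-0.0, 0.921, 0.39, -0.001]
wrist_force: [0.5, 0.7, 0.0]
gripper_width: 0.0862
gripper_force: 0.0
```

move_arm:
  commands:
    - [0,0,0,0.11,0]
    - [0,0,0,0.23,0]
    - [0,0,0,0.34,0]
    - [0,0,0,0.34,0]
    - [0,0,0,0.34,0]

```text
time_s: 1.85
tool_pos: [0.6918, 0.1064, 0.2006]
ee_rot: [-0.0, 0.972, 0.233, -0.001]
wrist_force: [0.7, -0.9, -0.2]
gripper_width: 0.0853
gripper_force: 0.0
```

```bash
python3 - <<'E'
from h import *
from plant import sensors,eyes
s=sensors.state(); print(s["joint_positions"].round(2),s["tool_pos"],s["time_s"]); print(go(s,[.692,.103,.20],np.radians(-63.5)))
c=eyes.capture("wrist"); np.savez("w1.npz",**c,pos=s["tool_pos"],q=s["ee_rot"]); cv2.imwrite("pics/w1.png",c["pixels"][:,:,::-1]); print(c["mtx"],c["hand_eye"].round(3))
E
```

```text
[ 0.09  0.5   1.26 -0.    1.38  1.19] [0.6918465  0.10636133 0.20062597] 1.85
(array([-0.14,  0.31,  0.06]), np.float64(0.008), [[0.891, 0.454, -0.001], [0.454, -0.891, -0.0], [-0.001, -0.0, -1.0]])
[[325.1922621    0.         281.39452582]
 [  0.         325.1922621  210.39569349]
 [  0.           0.           1.        ]] [[-0.    -0.955 -0.296  0.075]
 [ 1.    -0.    -0.001 -0.   ]
 [ 0.001 -0.296  0.955 -0.142]
 [ 0.     0.     0.     1.   ]]
```

View pics/w1.png

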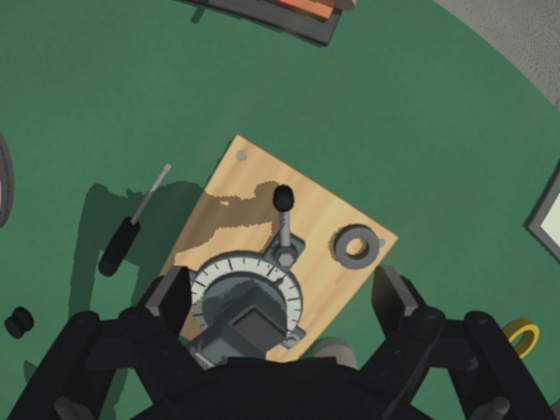

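The wrist view shows the knob top at about (284,192), the bolt at (286,257), and the core at (357,246), well clear. I'll cast rays to these points.

```bash
cat >> h.py <<'E'
def wray(c,uv,z):
    from scipy.spatial.transform import Rotation as Ro
    w,x,y,zz=c["q"]; R=Ro.from_quat([x,y,zz,w]).as_matrix(); K=c["mtx"]; H=c["hand_eye"]
    d=np.array([(uv[0]-K[0,2])/K[0,0],(uv[1]-K[1,2])/K[1,1]]); r=np.hypot(*d); v=np.r_[d/max(r,1e-9)*np.sin(r),np.cos(r)]
    v=R@H[:3,:3]@v; o=c["pos"]+R@H[:3,3]; return o+v*(z-o[2])/v[2]
E
python3 - <<'E'
from h import *
c=dict(np.load("w1.npz")); im=c["pixels"]
m=(im[170:225,260:310].max(2)<55).astype(np.uint8); n,l,st,ce=cv2.connectedComponentsWithStats(m); i=1+st[1:,4].argmax(); print(st[i],ce[i]+[260,170])
for nm,uv,z in (("knobtop",(284,193),.085),("knobmid",ce[i]+[260,170],.07),("bolt",(286,257),.057)):
    P=wray(c,uv,z); print(nm,P.round(4),w2b(P).round(4))
b=w2b(wray(c,ce[i]+[260,170],.07))-[.088,0]; print(np.hypot(*b),np.degrees(np.arctan2(b[1],b[0])))
E
```

```text
[ 13  15  20  27 435] [282.73793103 198.2137931 ]
knobtop [0.7019 0.1098 0.085 ] [0.1506 0.0427]
knobmid [0.6939 0.1068 0.07  ] [0.143 0.039]
bolt [0.6399 0.0757 0.057 ] [0.0921 0.0028]
0.06737730066052229 35.318136576368296
```

move_arm:
  commands:
    - [0,0,4,0,0]
    - [0,0,8,0,0]
    - [0,0.1,12,0,0]
    - [0,0.1,14.5,0,0]
    - [0,0.1,14.5,0,0]

```text
time_s: 2.32
tool_pos: [0.6871, 0.1054, 0.0494]
ee_rot: [-0.001, 0.972, 0.233, -0.006]
wrist_force: [-1.4, 0.7, -1.6]
gripper_width: 0.0852
gripper_force: 0.0
```

move_arm:
  commands:
    - [0,0,0,0,0.5]
    - [0,0,0,0,0.9]
    - [0,0,0,0,1]
    - [0,0,0,0,1]
    - [0,0,0,0,1]
    - [0,0,0,0,1]
    - [0,0,0,0,1]
    - [0,0,0,0,1]
  newtons: 30

```text
time_s: 2.98
tool_pos: [0.6938, 0.1058, 0.0583]
ee_rot: [0.0, 0.973, 0.232, 0.002]
wrist_force: [-0.4, 0.5, 5.6]
gripper_width: 0.0179
gripper_force: 30.2
```

```bash
python3 - <<'E'
from h import *
from plant import sensors,eyes
s=sensors.state(); print(s["gripper_width"],s["tool_pos"],s["wrist_force"],s["time_s"])
print(go(s,[.692,.103,.055],np.radians(-63.5))[1:])
c=eyes.capture("wrist"); cv2.imwrite("pics/w2.png",c["pixels"][:,:,::-1])
# arc about bolt
B=np.array([.637,.0745]); p=s["tool_pos"][:2]-B; print(np.hypot(*p),np.degrees(np.arctan2(p[1],p[0])), "base lever", np.degrees(np.arctan2(p[1],p[0])-YAW))
R=np.array(go(s,[0,0,0],0)[2])
for k in range(1,13):
    a=k*.1; q=B+rot(a)@p*.065/np.hypot(*p); print(k,(R.T@np.r_[q-s["tool_pos"][:2],0]*100).round(2)[:2],-a)
E
```

```text
0.01788308995787639 [0.69376603 0.10581453 0.05834463] [-0.44716474  0.45214139  5.57770933] 2.9833
(np.float64(0.005), [[0.893, 0.451, 0.003], [0.451, -0.893, 0.0], [0.003, 0.001, -1.0]])
0.06483040255049598 28.882975094942374 base lever 34.36297509494238
1 [-0.04 -0.65] -0.1
2 [-0.16 -1.29] -0.2
3 [-0.34 -1.91] -0.30000000000000004
4 [-0.59 -2.51] -0.4
5 [-0.89 -3.09] -0.5
6 [-1.25 -3.63] -0.6000000000000001
7 [-1.66 -4.13] -0.7000000000000001
8 [-2.12 -4.59] -0.8
9 [-2.63 -5.  ] -0.9
10 [-3.17 -5.36] -1.0
11 [-3.74 -5.66] -1.1
12 [-4.35 -5.91] -1.2000000000000002
```

View pics/w2.png

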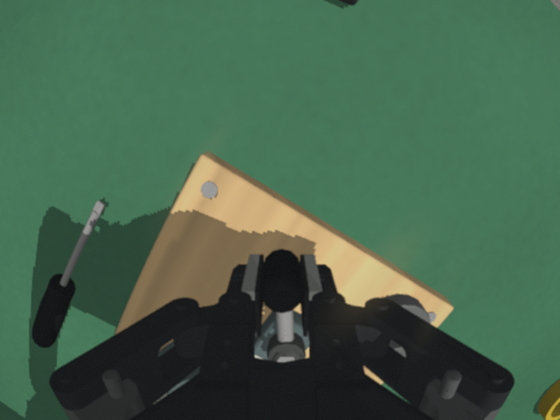

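The knob is seated squarely between the pads at (283,280), with a measured width of 18 mm. I'll swing it open along the arc.

move_arm:
  commands:
    - [0,-0.35,0,-0.05,1]
    - [0,-0.65,0,-0.1,1]
    - [-0.1,-1,0,-0.15,1]
    - [-0.16,-1.3,0,-0.2,1]
    - [-0.25,-1.6,0,-0.25,1]
    - [-0.34,-1.9,0,-0.3,1]
    - [-0.46,-2.2,0,-0.35,1]
    - [-0.6,-2.5,0,-0.4,1]

```text
time_s: 3.7
tool_pos: [0.6776, 0.1249, 0.0584]
ee_rot: [0.001, 0.907, 0.421, 0.002]
wrist_force: [0.9, -0.9, 5.8]
gripper_width: 0.0174
gripper_force: 30.4
```

```bash
cat > st.py <<'E'
from h import *
from plant import sensors
import sys
s=sensors.state(); print(s["gripper_width"].round(4),s["tool_pos"].round(4),s["wrist_force"].round(1),s["moment"].round(2),s["joint_positions"].round(2),s["time_s"])
B=np.array([.637,.0745]); p=s["tool_pos"][:2]-B; print(np.hypot(*p).round(4),"lever",(np.arctan2(p[1],p[0])-YAW-np.radians(32)).round(3))
R=np.array(go(s,[0,0,0],0)[2]); print(R)
E
python3 st.py
```

```text
Traceback (most recent call last):
  File "st.py", line 4, in <module>
    s=sensors.state(); print(s["gripper_width"].round(4),s["tool_pos"].round(4),s["wrist_force"].round(1),s["moment"].round(2),s["joint_positions"].round(2),s["time_s"])
                             ^^^^^^^^^^^^^^^^^^^^^^^^
AttributeError: 'float' object has no attribute 'round'
```

```bash
sed -i 's/s\["gripper_width"\].round(4)/s["gripper_width"]/;s/s\["tool_pos"\].round(4)/np.round(s["tool_pos"],4)/;' st.py; python3 st.py; python3 - <<'E'
from plant import eyes
import cv2
c=eyes.capture("wrist"); cv2.imwrite("pics/w3.png",c["pixels"][:,:,::-1])
E
```

```text
0.01743855289741861 [0.6776 0.1249 0.0584] [ 0.9 -0.9  5.8] [-0.21 -0.07 -0.22] [ 0.12  0.61  1.45 -0.    1.08  0.82] 3.7
0.0647 lever 0.429
[[ 0.645  0.764  0.004]
 [ 0.764 -0.645 -0.   ]
 [ 0.003  0.003 -1.   ]]
```

View pics/w3.png

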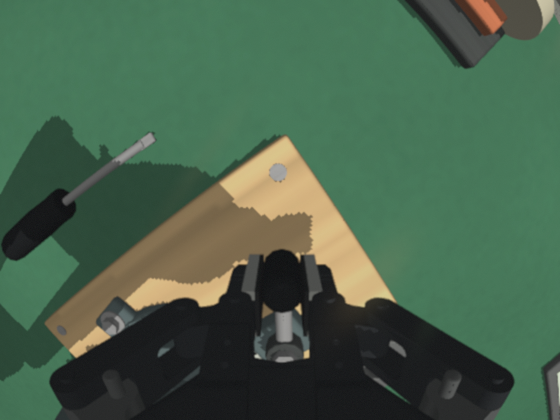

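The lever is following the gripper, with the knob still between the pads. I'll continue the arc.

move_arm:
  commands:
    - [0,-0.33,0,-0.05,1]
    - [0,-0.65,0,-0.1,1]
    - [-0.07,-0.97,0,-0.15,1]
    - [-0.13,-1.29,0,-0.2,1]
    - [-0.2,-1.61,0,-0.25,1]
    - [-0.29,-1.92,0,-0.3,1]
    - [-0.4,-2.23,0,-0.35,1]
    - [-0.51,-2.53,0,-0.4,1]

```text
time_s: 4.42
tool_pos: [0.6548, 0.1366, 0.0583]
ee_rot: [0.002, 0.805, 0.593, 0.001]
wrist_force: [0.1, -2.8, 7.2]
gripper_width: 0.0176
gripper_force: 30.6
```

move_arm:
  commands:
    - [0,-0.33,0,-0.05,1]
    - [0,-0.65,0,-0.1,1]
    - [-0.07,-0.97,0,-0.15,1]
    - [-0.13,-1.29,0,-0.2,1]

```text
time_s: 4.75
tool_pos: [0.6421, 0.1389, 0.0583]
ee_rot: [0.002, 0.742, 0.671, 0.001]
wrist_force: [0.5, -4.1, 7.6]
gripper_width: 0.0177
gripper_force: 30.6
```

```bash
python3 st.py
```

```text
0.017709897419525025 [0.6421 0.1389 0.0583] [ 0.5 -4.1  7.6] [-0.71  0.1  -0.26] [ 0.15  0.57  1.53 -0.    1.03  0.25] 4.75
0.0646 lever 1.029
[[ 0.101  0.995  0.004]
 [ 0.995 -0.101 -0.002]
 [-0.001  0.004 -1.   ]]
```

move_arm:
  commands:
    - [0,-0.33,0,-0.05,1]
    - [0,-0.65,0,-0.08,1]
    - [0,-0.75,0,-0.09,1]
    - [0,-0.75,0,-0.09,1]
    - [0,-0.75,0,-0.09,1]

```text
time_s: 5.17
tool_pos: [0.6374, 0.1392, 0.0583]
ee_rot: [0.004, 0.712, 0.702, 0.002]
wrist_force: [4.4, -5.9, 2.7]
gripper_width: 0.0176
gripper_force: 30.6
```

```bash
python3 st.py
```

```text
0.017556069183891486 [0.6374 0.1392 0.0583] [ 4.4 -5.9  2.7] [-0.87 -0.68 -0.21] [ 0.15  0.57  1.54 -0.    1.02  0.17] 5.1667
0.0647 lever 1.102
[[ 0.013  1.     0.008]
 [ 1.    -0.013 -0.002]
 [-0.002  0.008 -1.   ]]
```

The lever is at its open stop: estimated 1.10, with a reaction force present. I'll open partially and lift.

move_arm:
  commands:
    - [0,0.1,0,0,0.6]
    - [0,0.25,0,0,0.6]
    - [0,0.25,0,0,0.6]
    - [0,0.25,0,0,0.6]
    - [0,0.25,-4,0,0.6]
    - [0,0.25,-8,0,0.6]
    - [0,0.25,-12,0,0.6]
    - [0,0.25,-14,0,0.6]

```text
time_s: 5.83
tool_pos: [0.6376, 0.1418, 0.2013]
ee_rot: [0.002, 0.712, 0.703, 0.003]
wrist_force: [1.5, 0.6, 0.3]
gripper_width: 0.0344
gripper_force: 0.0
```

```bash
python3 st.py; python3 - <<'E'
from h import *
from plant import sensors,eyes
s=sensors.state()
c=eyes.capture("top"); np.savez("top2.npz",**c)
im=c["pixels"]; cv2.imwrite("pics/t2.png",cv2.resize(im[125:245,170:300,::-1],None,fx=4.5,fy=4.5,interpolation=cv2.INTER_CUBIC))
def pt(th,r=.085,off=.022+.014):
    th=np.radians(th); return b2w(rot(th)@np.array([-r,off]))
for th in (-15,0,15,30,40,42): print(th,pt(th).round(4))
st=pt(-15,off=.022+.045); print("start",st, go(s,[*st,.22],YAW+np.radians(-15)), go(s,[*st,.22],YAW+np.radians(-105)))
E
```

```text
0.03440081624314113 [0.6376 0.1418 0.2013] [1.5 0.6 0.3] [-0.01 -0.04  0.02] [0.15 0.43 1.38 0.   1.32 0.17] 5.8333
0.0673 lever 1.1
[[ 0.012  1.     0.006]
 [ 1.    -0.012  0.001]
 [ 0.001  0.006 -1.   ]]
-15 [0.4809 0.1452]
0 [0.4667 0.1257]
15 [0.4581 0.1031]
30 [0.4556 0.0792]
40 [0.4575 0.0632]
42 [0.4582 0.06  ]
start [0.49171446 0.17420506] (array([  3.06, -14.61,  -1.96]), np.float64(0.345), [[0.012, 1.0, 0.006], [1.0, -0.012, 0.001], [0.001, 0.006, -1.0]]) (array([  3.06, -14.61,  -1.96]), np.float64(1.916), [[0.012, 1.0, 0.006], [1.0, -0.012, 0.001], [0.001, 0.006, -1.0]])
```

View pics/t2.png

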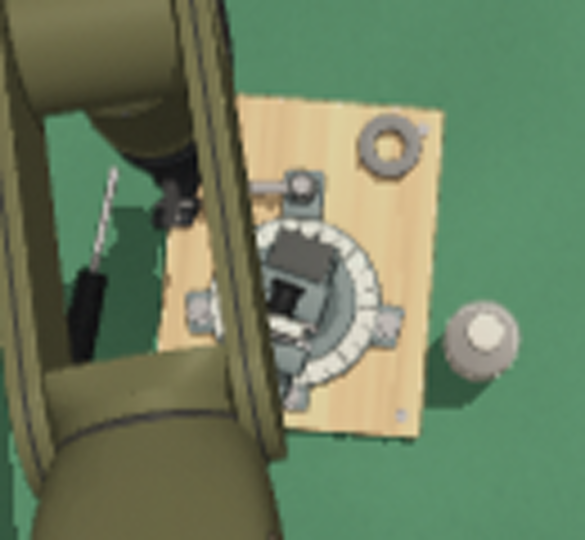

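The lever bar now points straight left from the bolt (crop (300,187)), so it is fully open. Next I go beside the nose's left flank with the fingers shut and the pad edges facing the flank.

```bash
cat > push.py <<'E'
from h import *
from plant import sensors
import sys
s=sensors.state(); r=.088; a,b,g,z=[float(v) for v in sys.argv[1:5]]; N=int(sys.argv[5])
# tcp rows from vise angle a to b (deg), gap g (m) to flank, height z
print(np.round(s["tool_pos"],4),s["wrist_force"].round(1),s["moment"].round(2),s["joint_positions"].round(2),s["time_s"])
v=rot(YAW).T@(np.array(s["tool_pos"])[:2]-O)
print("polar angle of finger: theta if touching", np.degrees(np.arctan2(-v[1],-v[0])+np.arcsin(.033/np.hypot(*v))).round(2), "r",np.hypot(*v).round(4))
for k in range(1,N+1):
    t=np.radians(a+(b-a)*k/N); p=b2w(rot(t)@np.array([-r,.022+.011+g])); d,tu,_=go(s,[*p,z],YAW+t); print((a+(b-a)*k/N),p.round(4),d.tolist(),float(tu))
E
python3 push.py -15 -15 .034 .20 1
```

```text
[0.6394 0.1421 0.2046] [ 1.5 -0.5  1.8] [-0.04 -0.03  0.01] [0.15 0.43 1.38 0.   1.32 0.17] 5.8833
polar angle of finger: theta if touching -123.58 r 0.1096
-15.0 [0.4889 0.1753] [3.13, -15.09, 0.28] 0.345
```

move_arm:
  commands:
    - [0.7,-3.5,0,0.1,1]
    - [1.5,-7,0,0.2,1]
    - [2.2,-10.5,0,0.3,1]
    - [3.1,-14,0.2,0.345,1]
    - [3.1,-15.1,0.3,0.345,1]
    - [3.1,-15.1,0.3,0.345,1]
    - [3.1,-15.1,0.3,0.345,1]
    - [3.1,-15.1,0.3,0.345,1]
  newtons: 60

```text
time_s: 6.55
tool_pos: [0.4867, 0.1742, 0.1935]
ee_rot: [0.0, 0.822, 0.57, 0.001]
wrist_force: [-0.3, 0.0, 0.3]
gripper_width: -0.0
gripper_force: 0.0
```

```bash
python3 push.py -15 -15 .034 .078 1; python3 - <<'E'
from h import *
from plant import sensors,eyes
s=sensors.state(); c=eyes.capture("wrist"); np.savez("w4.npz",**c,pos=s["tool_pos"],q=s["ee_rot"]); cv2.imwrite("pics/w4.png",c["pixels"][:,:,::-1])
E
```

```text
[0.4867 0.1742 0.1935] [-0.3  0.   0.3] [-0.01 -0.03  0.  ] [ 0.26  0.26  1.68 -0.    1.2   0.62] 6.55
polar angle of finger: theta if touching -33.71 r 0.1109
-15.0 [0.4889 0.1753] [0.17, 0.15, 11.55] -0.0
```

View pics/w4.png

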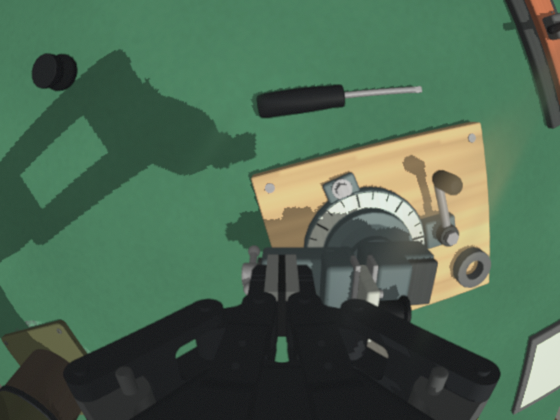

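The nose flank's upper edge runs horizontally at row ~248, aligned with the tool. The lever is open and the screw end is at about (252,265). I'll check the gap with rays.

```bash
python3 - <<'E'
from h import *
c=dict(np.load("w4.npz"))
for uv,z in (((275,248),.094),((310,248),.094),((252,262),.078)):
    P=wray(c,uv,z); print(P.round(4),(rot(np.radians(15))@w2b(P)).round(4))
E
```

```text
[0.4709 0.1475 0.094 ] [-0.0952  0.0347]
[0.4974 0.1375 0.094 ] [-0.0668  0.0346]
[0.4443 0.1354 0.078 ] [-0.1159  0.014 ]
```

With the flank's lower edge (z = 62 mm) the ray gives y ≈ 20 mm, which fits the stated 22 mm. Now I descend beside it.

move_arm:
  commands:
    - [0.2,0.1,4,0,1]
    - [0.2,0.1,8,0,1]
    - [0.2,0.1,11.5,0,1]
    - [0.2,0.1,11.5,0,1]
    - [0.2,0.1,11.5,0,1]
    - [0.2,0.1,11.5,0,1]

```text
time_s: 7.1
tool_pos: [0.4888, 0.1757, 0.0793]
ee_rot: [0.0, 0.822, 0.57, 0.001]
wrist_force: [0.1, -0.5, 0.0]
gripper_width: 0.0002
gripper_force: 0.0
```

```bash
python3 push.py -15 -15 .003 .078 1;python3 push.py -15 0 0 .078 6
```

```text
[0.4888 0.1757 0.0793] [ 0.1 -0.5  0. ] [-0.02  0.03  0.  ] [ 0.26  0.4   1.82 -0.    0.92  0.62] 7.1
polar angle of finger: theta if touching -35.06 r 0.111
-15.0 [0.4781 0.1462] [-3.14, 0.03, 0.12] -0.001
[0.4888 0.1757 0.0793] [ 0.1 -0.5  0. ] [-0.02  0.03  0.  ] [ 0.26  0.4   1.82 -0.    0.92  0.62] 7.1
polar angle of finger: theta if touching -35.06 r 0.111
-12.5 [0.4744 0.1403] [-3.82, -0.11, 0.12] -0.045
-10.0 [0.4719 0.137 ] [-4.21, -0.22, 0.12] -0.088
-7.5 [0.4696 0.1336] [-4.61, -0.33, 0.12] -0.132
-5.0 [0.4674 0.1302] [-5.01, -0.41, 0.12] -0.176
-2.5 [0.4653 0.1266] [-5.42, -0.48, 0.12] -0.219
0.0 [0.4635 0.123 ] [-5.83, -0.52, 0.12] -0.263
```

move_arm:
  commands:
    - [-1.5,0,0.1,0,1]
    - [-3,0,0.1,0,1]
    - [-3.4,0,0.1,0,1]
    - [-3.8,-0.1,0.1,-0.04,1]
    - [-4.1,-0.2,0.1,-0.08,1]
    - [-4.4,-0.25,0.1,-0.11,1]
    - [-4.7,-0.33,0.1,-0.14,1]
    - [-4.9,-0.4,0.1,-0.17,1]

```text
time_s: 7.77
tool_pos: [0.4661, 0.1303, 0.0789]
ee_rot: [0.001, 0.77, 0.638, 0.001]
wrist_force: [-0.4, 0.6, 1.1]
gripper_width: -0.0003
gripper_force: 0.0
```

```bash
python3 push.py -5 19 0 .078 12
```

```text
[0.4661 0.1303 0.0789] [-0.4  0.6  1.1] [ 0.02 -0.03 -0.02] [ 0.19  0.36  1.89 -0.    0.89  0.37] 7.7667
polar angle of finger: theta if touching -4.94 r 0.0952
-3.0 [0.4657 0.1273] [-0.3, 0.02, 0.09] -0.039
-1.0 [0.4642 0.1244] [-0.61, -0.08, 0.09] -0.074
1.0 [0.4627 0.1215] [-0.93, -0.16, 0.09] -0.109
3.0 [0.4614 0.1185] [-1.25, -0.24, 0.09] -0.144
5.0 [0.4602 0.1154] [-1.57, -0.3, 0.08] -0.179
7.0 [0.4591 0.1124] [-1.89, -0.36, 0.08] -0.214
9.0 [0.458  0.1092] [-2.22, -0.4, 0.08] -0.249
11.0 [0.4571 0.1061] [-2.55, -0.43, 0.08] -0.284
13.0 [0.4563 0.1029] [-2.87, -0.45, 0.08] -0.318
15.0 [0.4557 0.0997] [-3.2, -0.45, 0.08] -0.353
17.0 [0.4551 0.0965] [-3.53, -0.45, 0.08] -0.388
19.0 [0.4546 0.0932] [-3.86, -0.43, 0.08] -0.423
```

The force has dropped to zero, consistent with the vise having clicked on to 0°. On to the next click.

move_arm:
  commands:
    - [-0.3,0,0.1,-0.04,1]
    - [-0.6,-0.1,0.1,-0.07,1]
    - [-0.95,-0.15,0.1,-0.11,1]
    - [-1.25,-0.25,0.1,-0.145,1]
    - [-1.6,-0.3,0.1,-0.18,1]

```text
time_s: 8.18
tool_pos: [0.4605, 0.1171, 0.0778]
ee_rot: [-0.0, 0.71, 0.704, 0.003]
wrist_force: [0.0, 5.6, -1.2]
gripper_width: -0.0002
gripper_force: 3.1
```

move_arm:
  commands:
    - [-0.35,0,0,-0.035,1]
    - [-0.65,0,0,-0.07,1]
    - [-0.9,-0.05,0,-0.1,1]
    - [-0.9,-0.05,0,-0.1,1]

```text
time_s: 8.52
tool_pos: [0.456, 0.105, 0.0771]
ee_rot: [-0.001, 0.674, 0.739, -0.002]
wrist_force: [-2.7, -0.4, 0.3]
gripper_width: -0.0002
gripper_force: 0.0
```

```bash
python3 push.py 10 26 0 .078 8; python3 - <<'E'
from h import *
from plant import sensors,eyes
s=sensors.state(); c=eyes.capture("wrist"); np.savez("w5.npz",**c,pos=s["tool_pos"],q=s["ee_rot"]); cv2.imwrite("pics/w5.png",c["pixels"][:,:,::-1])
E
```

```text
[0.456  0.105  0.0771] [-2.7 -0.4  0.3] [ 0.04  0.24 -0.05] [ 0.14  0.35  1.92 -0.    0.87  0.05] 8.5167
polar angle of finger: theta if touching 11.61 r 0.0948
12.0 [0.4567 0.1045] [-0.06, 0.06, -0.09] -0.022
14.0 [0.456  0.1013] [-0.37, -0.04, -0.09] -0.056
16.0 [0.4554 0.0981] [-0.68, -0.13, -0.08] -0.091
18.0 [0.4548 0.0948] [-1.0, -0.21, -0.08] -0.126
20.0 [0.4544 0.0916] [-1.32, -0.28, -0.08] -0.161
22.0 [0.4541 0.0883] [-1.65, -0.34, -0.08] -0.196
24.0 [0.454 0.085] [-1.97, -0.39, -0.08] -0.231
26.0 [0.4539 0.0818] [-2.3, -0.43, -0.08] -0.266
```

View pics/w5.png

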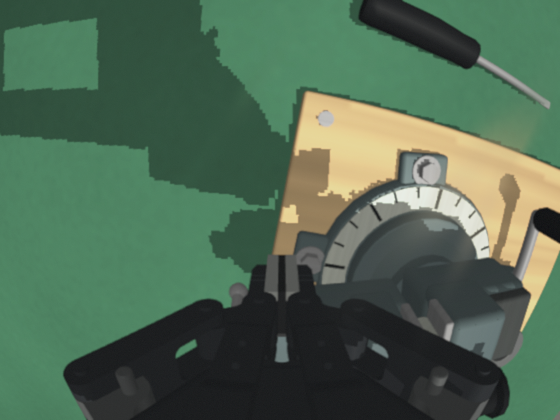

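The nose has moved ahead of the fingers: its flank shows only as a slightly tilted edge at (350,285), consistent with 15°. Continuing to the 30° notch.

move_arm:
  commands:
    - [0,0.1,0,-0.02,1]
    - [-0.35,0.05,0,-0.06,1]
    - [-0.7,0,0,-0.09,1]
    - [-1,-0.1,0,-0.126,1]
    - [-1.3,-0.2,0,-0.16,1]
    - [-1.65,-0.25,0,-0.2,1]
    - [-2,-0.3,0,-0.23,1]
    - [-2.1,-0.3,0,-0.24,1]

```text
time_s: 9.23
tool_pos: [0.4546, 0.0849, 0.0772]
ee_rot: [-0.002, 0.58, 0.814, -0.001]
wrist_force: [-6.8, 0.6, 6.5]
gripper_width: -0.0002
gripper_force: 0.0
```

```bash
python3 push.py 25 41 0 .078 8
```

```text
[0.4546 0.0849 0.0772] [-6.8  0.6  6.5] [ 0.06  0.67 -0.  ] [ 0.09  0.34  1.94  0.    0.87 -0.24] 9.2333
polar angle of finger: theta if touching 24.23 r 0.0934
27.0 [0.4539 0.0801] [-0.43, -0.22, -0.08] -0.043
29.0 [0.454  0.0768] [-0.74, -0.31, -0.08] -0.078
31.0 [0.4543 0.0736] [-1.06, -0.4, -0.08] -0.113
33.0 [0.4546 0.0703] [-1.38, -0.47, -0.08] -0.148
35.0 [0.4551 0.0671] [-1.7, -0.53, -0.08] -0.183
37.0 [0.4556 0.0638] [-2.02, -0.59, -0.08] -0.218
39.0 [0.4563 0.0606] [-2.35, -0.63, -0.08] -0.253
41.0 [0.4571 0.0574] [-2.68, -0.65, -0.08] -0.288
```

The force reading (-7 N in x, +6 N up) suggests a gripper knuckle is leaning on the held bracket. I'll back off, rise, and turn the gripper a quarter turn so the knuckles lie across the nose.

move_arm:
  commands:
    - [0.4,-0.2,-0.3,0,1]
    - [1.5,-0.2,-1,0,1]
    - [3.5,-0.2,-3,0,1]
    - [4.5,0,-6,0,1]
    - [4.5,0,-9,-0.12,1]
    - [4.5,0,-10,-0.24,1]
    - [4.5,0,-10,-0.36,1]
    - [4.5,0,-10,-0.48,1]

```text
time_s: 9.9
tool_pos: [0.4449, 0.1292, 0.1791]
ee_rot: [0.002, 0.368, 0.93, 0.002]
wrist_force: [-0.4, 0.2, -0.5]
gripper_width: -0.0003
gripper_force: 0.0
```

move_arm:
  commands:
    - [0,0,0,-0.12,1]
    - [0,0,0,-0.24,1]
    - [0,0,0,-0.36,1]
    - [0,0,0,-0.48,1]
    - [0,0,0,-0.6,1]
    - [0,0,0,-0.72,1]
    - [0,0,0,-0.84,1]
    - [0,0,0,-0.96,1]

```text
time_s: 10.57
tool_pos: [0.4439, 0.1288, 0.1776]
ee_rot: [0.001, -0.103, 0.995, 0.0]
wrist_force: [-0.7, 0.5, 0.5]
gripper_width: 0.0
gripper_force: 0.0
```

```bash
sed -i 's/r=.088; /r=.088; Q=-np.pi*0; /' push.py; python3 push.py 24 24 .04 .18 1; cat > ang.py <<'E'
from h import *
from plant import sensors,eyes
from scipy.spatial.transform import Rotation as Ro
def nose(cam):
    s=sensors.state(); c=eyes.capture(cam); D=c["z_map"]; v,u=np.mgrid[:D.shape[0],:D.shape[1]]; K=c["mtx"]
    dx,dy=(u-K[0,2])/K[0,0],(v-K[1,2])/K[1,1]
    if cam=="wrist":
        r=np.hypot(dx,dy)+1e-9; f=np.tan(np.minimum(r,1.4))/r; dx,dy=dx*f,dy*f
        w,x,y,z=s["ee_rot"]; T=np.eye(4); T[:3,:3]=Ro.from_quat([x,y,z,w]).as_matrix(); T[:3,3]=s["tool_pos"]; E=T@c["hand_eye"]
    else: E=c["extrinsics"]
    P=np.stack([dx*D,dy*D,D],-1)[D>0]@E[:3,:3].T+E[:3,3]
    b=(P[:,:2]-O)@rot(YAW); r=np.hypot(*b.T)
    m=(r>.062)&(r<.104)&(P[:,2]>.086)&(P[:,2]<.102)&(b[:,0]<.03)
    q=b[m]; a=np.degrees(np.arctan2(-q[:,1],-q[:,0]))
    print(cam,m.sum(),"angle med",np.median(a) if m.sum() else None,np.percentile(a,[3,97]) if m.sum() else None)
    m=(r>.10)&(r<.118)&(P[:,2]>.045)&(P[:,2]<.1)&(b[:,0]<.03); 
    if m.sum(): q=b[m]; print("screw end",m.sum(),np.degrees(np.median(np.arctan2(-q[:,1],-q[:,0]))))
    return c
if __name__=="__main__":
    for n in("wrist","top","scene"): nose(n)
E
python3 ang.py
```

```text
[0.4439 0.1288 0.1776] [-0.7  0.5  0.5] [-0.03  0.01  0.03] [ 0.19  0.2   1.81  0.    1.13 -1.59] 10.5667
polar angle of finger: theta if touching -2.1 r 0.1142
24.0 [0.4413 0.123 ] [0.38, -0.52, -0.24] 1.454
wrist 2758 angle med 27.66714602975424 [12.21414248 44.08955595]
screw end 1274 26.22671085815487
top 166 angle med 29.928688843496968 [14.81237977 46.10135819]
screw end 55 29.352146682232718
scene 29 angle med 25.80340347334497 [18.50168399 40.34735358]
screw end 44 30.610156167589224
```

All three cameras put the nose at about 30° (medians 27.7 to 29.9°). Now I set up the last push.

```bash
sed -i 's/r=.088;/r=.086;/;s/.022+.011+g/.022+.0145+g/;s/YAW+t); print/YAW+t+np.pi\/2); print/;s/.033\/np/.0365\/np/' push.py; python3 push.py 30 30 .025 .078 1
```

```text
[0.4438 0.1287 0.1773] [ 0.2  0.7 -0.1] [-0.   -0.03  0.01] [ 0.19  0.2   1.81  0.    1.13 -1.58] 10.7167
polar angle of finger: theta if touching -0.19 r 0.1142
30.0 [0.4441 0.102 ] [0.52, -2.63, 9.93] -0.23
```

move_arm:
  commands:
    - [0.2,-0.5,2,-0.12,1]
    - [0.4,-1,5,-0.23,1]
    - [0.5,-1.5,8,-0.23,1]
    - [0.5,-2,9.9,-0.23,1]
    - [0.5,-2.6,9.9,-0.23,1]
    - [0.5,-2.6,9.9,-0.23,1]

```text
time_s: 11.22
tool_pos: [0.4437, 0.1011, 0.0771]
ee_rot: [-0.001, -0.213, 0.977, -0.0]
wrist_force: [-0.3, 0.2, 0.8]
gripper_width: 0.0003
gripper_force: 0.0
```

```bash
python3 push.py 30 30 .002 .078 1; python3 push.py 30 42 0 .078 6
```

```text
[0.4437 0.1011 0.0771] [-0.3  0.2  0.8] [-0.   -0.01 -0.02] [ 0.13  0.33  1.95 -0.    0.86 -1.87] 11.2167
polar angle of finger: theta if touching 15.06 r 0.106
30.0 [0.4537 0.081 ] [-0.08, -2.24, -0.09] 0.0
[0.4437 0.1011 0.0771] [-0.3  0.2  0.8] [-0.   -0.01 -0.02] [ 0.13  0.33  1.95 -0.    0.86 -1.87] 11.2167
polar angle of finger: theta if touching 15.06 r 0.106
32.0 [0.4547 0.076 ] [0.04, -2.75, -0.09] -0.034
34.0 [0.4549 0.0727] [0.16, -3.05, -0.09] -0.069
36.0 [0.4553 0.0695] [0.26, -3.36, -0.09] -0.104
38.0 [0.4558 0.0662] [0.35, -3.68, -0.09] -0.139
40.0 [0.4564 0.063 ] [0.43, -3.99, -0.09] -0.174
42.0 [0.4571 0.0599] [0.49, -4.31, -0.09] -0.209
```

move_arm:
  commands:
    - [0,-1.2,0,0,1]
    - [0,-2.2,0,0,1]
    - [0,-2.5,0,-0.02,1]
    - [0.05,-2.8,0,-0.04,1]
    - [0.15,-3.1,0,-0.07,1]
    - [0.25,-3.4,0,-0.1,1]
    - [0.3,-3.6,0,-0.13,1]
    - [0.37,-3.8,0,-0.15,1]

```text
time_s: 11.88
tool_pos: [0.458, 0.0661, 0.079]
ee_rot: [0.002, -0.286, 0.958, 0.0]
wrist_force: [-0.0, 2.3, 1.4]
gripper_width: 0.0003
gripper_force: 0.7
```

```bash
python3 push.py 38 42 0 .078 2; python3 ang.py
```

```text
[0.458  0.0661 0.079 ] [-0.   2.3  1.4] [0.19 0.06 0.  ] [ 0.05  0.33  1.94  0.    0.86 -2.1 ] 11.8833
polar angle of finger: theta if touching 38.9 r 0.0912
40.0 [0.4564 0.063 ] [0.31, -0.17, 0.1] -0.021
42.0 [0.4571 0.0599] [0.42, -0.47, 0.1] -0.056
wrist 6081 angle med 35.11582059486311 [12.1973791  50.98257393]
screw end 4311 33.518583068748
top 0 angle med None None
screw end 4 48.076262715785454
scene 49 angle med 13.32470948138693 [ 8.14650521 43.8398407 ]
screw end 35 40.58937229315945
```

move_arm:
  commands:
    - [0.1,-0.15,0,-0.02,1]
    - [0.25,-0.35,0,-0.04,1]
    - [0.25,-0.35,0,-0.04,1]
    - [0.25,0.5,0,-0.04,1]
    - [0,2,0,0,1]
    - [0,4,0,0,1]
    - [0,5,-5,0,1]
    - [0,5,-10,0,1]

```text
time_s: 12.7
tool_pos: [0.4246, 0.108, 0.1581]
ee_rot: [-0.005, -0.287, 0.958, 0.001]
wrist_force: [2.3, 0.5, -0.1]
gripper_width: -0.0003
gripper_force: 0.0
```

```bash
python3 st.py; python3 ang.py
```

```text
-0.00033372707530839263 [0.4246 0.108  0.1581] [ 2.3  0.5 -0.1] [ 0.02 -0.12  0.01] [ 0.15  0.2   1.88  0.    1.08 -2.  ] 12.7
0.215 lever 2.522
[[-0.835 -0.55  -0.01 ]
 [-0.55   0.835 -0.001]
 [ 0.009  0.005 -1.   ]]
wrist 3021 angle med 42.82035817652896 [27.77298415 59.52348858]
screw end 1476 41.31559296820039
top 166 angle med 45.02679851085195 [29.58082225 60.39489269]
screw end 53 44.5681720213063
scene 0 angle med None None
screw end 26 47.61818583324978
```

Top and wrist views agree on 45° (44.6 to 45.0° and about 42°). Now back to the clamp lever.

move_arm:
  commands:
    - [0,0,-3,0.12,0.6]
    - [0,0,-5,0.24,0.6]
    - [0,0,-5,0.36,0.6]
    - [0,0,-5,0.48,0.6]
    - [0,0,-5,0.6,0.6]
    - [0,0,-5,0.72,0.6]
    - [0,0,-5,0.84,0.6]
    - [0,0,-5,0.96,0.6]

```text
time_s: 13.52
tool_pos: [0.428, 0.107, 0.2084]
ee_rot: [-0.001, 0.191, 0.981, -0.0]
wrist_force: [-0.8, 0.2, 0.1]
gripper_width: 0.034
gripper_force: 0.0
```

```bash
python3 - <<'E'
from h import *
from plant import sensors
s=sensors.state(); print(s["tool_pos"],go(s,[.638,.139,.20],np.radians(-.7)))
E
```

```text
[0.42799173 0.1070279  0.20842452] (array([-18.26,  10.86,   0.78]), np.float64(1.198), [[-0.927, 0.376, -0.003], [0.376, 0.927, -0.0], [0.003, -0.001, -1.0]])
```

move_arm:
  commands:
    - [-2.5,1.4,0,0.12,0.6]
    - [-5,2.8,0,0.24,0.6]
    - [-7.5,4.3,0,0.36,0.6]
    - [-10,5.8,0,0.48,0.6]
    - [-12.5,7.3,0,0.6,0.6]
    - [-15,9,0,0.72,0.6]
    - [-17,10.1,0.4,0.84,0.6]
    - [-18.3,10.9,0.8,0.96,0.6]

```text
time_s: 14.18
tool_pos: [0.6415, 0.1411, 0.1997]
ee_rot: [-0.0, 0.623, 0.782, -0.0]
wrist_force: [0.3, -0.1, 0.1]
gripper_width: 0.0343
gripper_force: 0.0
```

move_arm:
  commands:
    - [0,0,0,0.12,0.6]
    - [0,0,0,0.24,0.6]
    - [0,0,0,0.24,0.6]
    - [0,0,0,0.24,0.6]

```text
time_s: 14.52
tool_pos: [0.6387, 0.1407, 0.2001]
ee_rot: [-0.001, 0.709, 0.705, -0.001]
wrist_force: [0.3, 0.5, 0.8]
gripper_width: 0.0339
gripper_force: 0.0
```

```bash
python3 st.py; python3 - <<'E'
from h import *
from plant import sensors
import ang
s=sensors.state(); print(go(s,[.638,.139,.057],np.radians(-.7))[:2])
c=ang.nose("wrist"); c.update(pos=s["tool_pos"],q=s["ee_rot"]); im=c["pixels"]
m=(im[140:240,240:330].max(2)<50).astype(np.uint8); n,l,st,ce=cv2.connectedComponentsWithStats(m)
for i in range(1,n):
    if st[i,4]>60: uv=ce[i]+[240,140]; P=wray(c,uv,.07); print(st[i],uv,P.round(4))
E
```

```text
0.033945967458460326 [0.6387 0.1407 0.2001] [0.3 0.5 0.8] [-0.    0.02 -0.01] [0.15 0.44 1.37 0.   1.33 0.16] 14.5167
0.0662 lever 1.083
[[ 0.005  1.    -0.003]
 [ 1.    -0.005 -0.   ]
 [-0.    -0.003 -1.   ]]
(array([-0.16, -0.02, 14.31]), np.float64(0.007))
wrist 256 angle med 37.92649720258553 [31.90357849 43.70881314]
screw end 95 39.938552890425996
[ 31  49  20  26 381] [279.79002625 201.20209974] [0.6366 0.1408 0.07  ]
```

move_arm:
  commands:
    - [-0.1,-0.1,3.5,0,0.55]
    - [-0.1,-0.1,7,0,0.55]
    - [-0.1,-0.1,10,0,0.55]
    - [-0.1,-0.1,12.5,0,0.55]
    - [-0.1,-0.1,14,0,0.55]
    - [-0.1,-0.1,14.2,0,0.55]
    - [-0.1,-0.1,14.2,0,0.55]

```text
time_s: 15.15
tool_pos: [0.6374, 0.1395, 0.0586]
ee_rot: [-0.001, 0.709, 0.705, -0.001]
wrist_force: [-0.5, -0.5, 1.1]
gripper_width: 0.0388
gripper_force: 0.0
```

move_arm:
  commands:
    - [0,0,0,0,0.8]
    - [0,0,0,0,1]
    - [0,0,0,0,1]
    - [0,0,0,0,1]
    - [0,0,0,0,1]
  newtons: 40

```text
time_s: 15.57
tool_pos: [0.6391, 0.14, 0.0614]
ee_rot: [0.0, 0.71, 0.704, 0.001]
wrist_force: [-2.6, 0.5, 6.6]
gripper_width: 0.0172
gripper_force: 39.8
```

```bash
python3 st.py
```

```text
0.01716573237244977 [0.6391 0.14   0.0614] [-2.6  0.5  6.6] [ 0.15  0.49 -0.04] [0.15 0.57 1.53 0.   1.04 0.16] 15.5667
0.0655 lever 1.077
[[ 0.008  1.     0.002]
 [ 1.    -0.008  0.001]
 [ 0.001  0.002 -1.   ]]
```

Gripped again (17 mm). Swinging shut along the reverse arc: +y and a positive turn, pulling in along -x.

move_arm:
  commands:
    - [0,0.33,0,0.05,1]
    - [0,0.65,0,0.1,1]
    - [-0.07,0.97,0,0.15,1]
    - [-0.13,1.29,0,0.2,1]
    - [-0.2,1.61,0,0.25,1]
    - [-0.29,1.92,0,0.3,1]
    - [-0.4,2.23,0,0.35,1]
    - [-0.51,2.53,0,0.4,1]

```text
time_s: 16.23
tool_pos: [0.6641, 0.1343, 0.0614]
ee_rot: [0.0, 0.836, 0.548, 0.0]
wrist_force: [-3.2, -0.1, 6.5]
gripper_width: 0.0171
gripper_force: 39.8
```

move_arm:
  commands:
    - [0,0.33,0,0.05,1]
    - [0,0.65,0,0.1,1]
    - [-0.07,0.97,0,0.15,1]
    - [-0.13,1.29,0,0.2,1]
    - [-0.2,1.61,0,0.25,1]
    - [-0.29,1.92,0,0.3,1]
    - [-0.4,2.23,0,0.35,1]
    - [-0.51,2.53,0,0.4,1]

```text
time_s: 16.9
tool_pos: [0.6852, 0.1193, 0.0614]
ee_rot: [0.0, 0.928, 0.371, 0.0]
wrist_force: [-3.8, 0.1, 6.3]
gripper_width: 0.0169
gripper_force: 39.8
```

```bash
python3 st.py
```

```text
0.01690976582282038 [0.6852 0.1193 0.0614] [-3.8  0.1  6.3] [-0.1  0.6  0.2] [ 0.11  0.62  1.43 -0.    1.1   0.92] 16.9
0.0658 lever 0.286
[[ 0.724  0.69   0.001]
 [ 0.69  -0.724 -0.   ]
 [ 0.     0.001 -1.   ]]
```

move_arm:
  commands:
    - [0,0.33,0,0.05,1]
    - [0,0.65,0,0.1,1]
    - [-0.07,0.97,0,0.15,1]
    - [-0.13,1.29,0,0.2,1]
    - [-0.2,1.61,0,0.25,1]
    - [-0.29,1.92,0,0.28,1]
    - [-0.35,2.3,0,0.29,1]
    - [-0.35,2.3,0,0.29,1]

```text
time_s: 17.57
tool_pos: [0.6962, 0.1035, 0.0613]
ee_rot: [-0.003, 0.972, 0.234, -0.001]
wrist_force: [-7.7, 8.0, 9.9]
gripper_width: 0.0171
gripper_force: 40.3
```

```bash
python3 st.py
```

```text
0.017115778042954288 [0.6962 0.1035 0.0613] [-7.7  8.   9.9] [1.24 1.25 0.14] [0.08 0.63 1.41 0.01 1.11 1.18] 17.5667
0.0659 lever -0.008
[[ 0.891  0.455 -0.004]
 [ 0.455 -0.891  0.005]
 [-0.001 -0.006 -1.   ]]
```

move_arm:
  commands:
    - [0,0.3,0,0,1]
    - [0,0.6,0,0,1]
    - [0,0.8,0,0,1]
    - [0,0.8,0,0,1]
    - [0,0.8,0,0,1]

```text
time_s: 17.98
tool_pos: [0.6964, 0.1031, 0.0612]
ee_rot: [-0.008, 0.972, 0.234, -0.003]
wrist_force: [-13.8, 23.7, 13.6]
gripper_width: 0.0168
gripper_force: 41.3
```

```bash
python3 st.py
```

```text
0.016819616296237825 [0.6964 0.1031 0.0612] [-13.8  23.7  13.6] [3.67 2.19 0.09] [0.08 0.63 1.4  0.02 1.12 1.17] 17.9833
0.0659 lever -0.014
[[ 0.89   0.456 -0.009]
 [ 0.456 -0.89   0.014]
 [-0.002 -0.016 -1.   ]]
```

The force climbed to 27 N with only 0.4 mm of movement, so the lever is against the stop. I'll relax, release and lift.

move_arm:
  commands:
    - [0,-0.5,0,0,1]
    - [0,-0.9,0,0,1]
    - [0,-0.9,0,0,0.5]
    - [0,-0.9,0,0,0.5]
    - [0,-0.9,0,0,0.5]
    - [0,-0.9,-3,0,0.5]
    - [0,-0.9,-7,0,0.5]
    - [0,-0.9,-11,0,0.5]

```text
time_s: 18.65
tool_pos: [0.6974, 0.1005, 0.169]
ee_rot: [-0.0, 0.972, 0.234, -0.002]
wrist_force: [1.3, -0.3, 0.0]
gripper_width: 0.0425
gripper_force: 0.0
```

move_arm:
  commands:
    - [0,0,-3,0,0.5]
    - [4,2,-6,0,0.5]
    - [8,4,-8,0,0.5]
    - [8,6,-8,0,0.5]
    - [8,8,-8,0,0.5]
    - [8,8,-8,0,0.5]

```text
time_s: 19.15
tool_pos: [0.8084, 0.0612, 0.2489]
ee_rot: [0.002, 0.973, 0.232, 0.001]
wrist_force: [-0.3, -0.5, -0.1]
gripper_width: 0.0427
gripper_force: 0.0
```

```bash
python3 st.py; python3 ang.py; python3 - <<'E'
from plant import eyes
import cv2, numpy as np
t=eyes.capture("top")["pixels"][125:245,160:300]; s=eyes.capture("scene")["pixels"][160:380,190:400]
f=lambda a:cv2.resize(a,(400,int(400*a.shape[0]/a.shape[1])),interpolation=cv2.INTER_CUBIC)
a,b=f(t),f(s); h=max(len(a),len(b)); p=lambda x:np.pad(x,((0,h-len(x)),(0,0),(0,0)))
cv2.imwrite("pics/fin.png",np.hstack([p(a),p(b)])[:,:,::-1])
E
```

```text
0.04272127704648068 [0.8084 0.0612 0.2489] [-0.3 -0.5 -0.1] [-0.02 -0.01  0.04] [ 0.02  0.64  0.88 -0.    1.62  1.13] 19.15
0.1719 lever -0.54
[[ 0.892  0.451  0.002]
 [ 0.451 -0.892 -0.003]
 [ 0.     0.003 -1.   ]]
wrist 0 angle med None None
top 4 angle med 55.86438268149226 [54.03796994 56.72120576]
screw end 12 53.026920127911524
scene 1 angle med 52.06195248975384 [52.06195249 52.06195249]
screw end 31 47.633060899328385
```

View pics/fin.png

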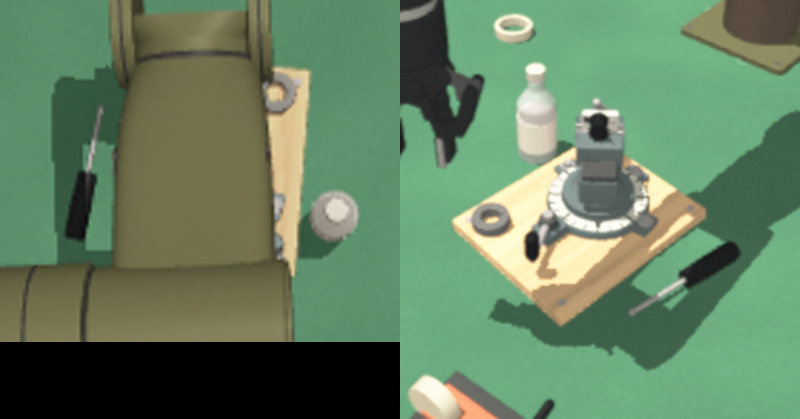

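The scene view shows the vise's rear facing the camera squarely; the camera's bearing is about 44° in the base frame, so the vise is at 45°. The screw-end reading is unchanged from before clamping at 47.6°. The knob is back at its tight position, and the bottle, core and screwdriver are where they were.

```bash
python3 -c "
from plant import robot
print(robot.finish_job())"
```

```text
the job is handed in; nothing more can be done
None
```

The vise is settled in the 45-degree notch with the clamp lever back against its tight stop, and the job was handed in at about 19 s; nothing on the desk appeared disturbed, though the gripper briefly leaned on the held bracket with about 9 N during the third click.

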